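# Lid the open salve jar from the spring lid holder

## Task

Take the top white lid from the spring-loaded lid holder, so that the next lid rises into its place, and set it on the wide amber jar that is still open. Put it down gently, not dropped, so that it sits flat on the rim with its plug in the mouth, and leave the jar standing where it is and the other lids in the holder.

Things in the scene. Friction and masses are not known exactly. Their poses are not given: they have to be found in the camera images.
- lid_holder: Lid holder fixed to the table: round wood foot (diameter 100 mm) and four steel posts (8 mm thick, tops 120 mm up) round a stack of four white lids. Origin: centre of the foot's underside, z up. Posts stand 35 mm from the axis at 45, 135, 225, 315 degrees from its x axis; the 41 mm gaps between them face its x and y axes: put the fingers in two opposite gaps. Turned by up to 35 degrees.
- lid_lift (a joint): The holder's spring platform under the stack: height in m above its place with four lids on it (0 at the start), growing upwards. The soft spring (44 N/m) just balances the lids: it sinks if pressed on, and rises 0.020 by itself for each lid taken off.
- lid_center (a point): Centre, half-way up, of the stack's top lid, 120 mm above the table at the start; z up its axis. White ceramic, 90 g: flat disc 58 mm across, 14 mm thick (4 mm below this point to 10 mm above), under it a centred plug 6 mm deep tapering from 36 to 26 mm diameter. Lies loose on the next lid's flat top, 10 mm below this point; the lowest 4 mm of its disc are below the post tops.
- jar_mouth (a point): Centre of the mouth, at rim height, of the open wide amber glass jar, loose on the table: diameter 55 mm, 56 mm tall, mouth 48 mm wide, about 200 g; z up its axis. The like jar nearby already has a lid; the open small bottle is far narrower (36 mm, neck 23 mm). With a lid seated, the lid's centre is 4 mm above this point.

How it is judged:
On the way:
1. the top lid is lifted clear of the holder and the next lid has risen into its place (z of lid_center in the frame of lid_holder above 0.138 m and value of joint lid_lift between 0.012 and 0.028 m), for 0.1 s.
At the end, for the whole second after the job is handed in: The former top lid rests on the open jar: centred within 10 mm, its centre 0 to 8 mm above the rim (flush: 4), level within 10 degrees, at rest; the jar is upright within 10 degrees and within 30 mm of its start; the platform has risen 12 to 28 mm, the other three lids still on it (horizontal distance between lid_center and jar_mouth below 0.01 m and z of lid_center in the frame of jar_mouth between 0 and 0.008 m and angle between each of lid_center, jar_mouth's own z axis and vertical below 0.17 rad and distance of jar_mouth from where it was at the start of the episode below 0.03 m and linear speed of lid below 0.02 m/s and value of joint lid_lift between 0.012 and 0.028 m); the robot touches nothing.
It fails at once if the lid is dropped or slammed onto the jar (faster than 0.5 m/s just above it) (horizontal distance between lid_center and jar_mouth below 0.03 m and z of lid_center in the frame of jar_mouth below 0.03 m and linear speed of lid above 0.5 m/s).
It also fails if it takes over 32 s, if anything falls off the work surface, if the arm or the gripper's body presses on something with over 40 N, if the wrist force passes 120 N, or if a joint passes its speed limit or range.

## Robot

A 6-joint arm with a two-finger parallel gripper is mounted at the origin on the work surface. World frame = base frame: x ahead of the robot, y to its left, z up, the work surface at z = 0. Lengths are in m, angles in rad, forces in N, time in s.
With the tool pointing down it reaches from about 0.275 to 0.725 m from the base axis. Payload 5.6 kg.
Tool frame: the origin (TCP) lies at the very end of the fingers, on their centre line; the grasp point (between the pads) lies 19 mm behind it; z points along the fingers, y is the line along which they close (so a half turn about z gives the same grasp; the last joint's range is limited). The gripper opens to 85 mm and grips with 20 to 120 N. Pads are 22 mm wide; open, the fingers measure 114 mm over their backs; the gripper's body (76 mm by 85 mm) begins 54 mm behind the grasp point. The pads swing forward as they close: fully open they stand 13 mm farther back than shut.
Start: joints at [-0.911, 0.255, 0.108, 0, -1.424, -0.285], TCP at [0.201, -0.512, 0.231] pointing down, gripper open.
Joint ranges: [-2.95, 2.95], [-1.21, 1.97], [-1.09, 1.5], [-2.87, 1.71], [-2.94, -0.07], [-3.05, 3.05]. Speed limits (rad/s): [2.57, 2.57, 3.14, 3.14, 3.14, 3.14].

## Interface

Orientations are given as a 3x3 rotation matrix whose columns are the frame's x, y, z axes.
In Python, from station import bot gives the robot as it stands. Calls block until the motion is done:
- bot.goto(position, orientation): joint-space move of the TCP to a pose.
- bot.move_linear(position, speed=0.15, rot=None, f_stop=None): straight line of the TCP; rot=None keeps the orientation; speed is the mean speed in m/s. With f_stop (N) it stops when the force on the tool has changed by that much, and returns True; else False.
- bot.move_j(angles): joint-space move.
- bot.command_gripper(opening, f_grip=None): finger opening in m; f_grip is the grip in N (None keeps the last); returns when the fingers have stopped.
- bot.hold(seconds).
- bot.solve_ik(position, orientation): joint angles nearest the present ones, or None.
- bot.get_state(): the state.
- bot.get_image(name): name is "side" or "top" or "wrist"; returns (picture, depth): 480x640x3 uint8, red, green, blue; 480x640 float32, m along the optical axis (not along the pixel's ray), 0 where there is no reading.
- bot.camera_params(name): a dict with "K" (3x3 intrinsics, pixels), "world_to_cam" (4x4, takes a point from world to camera coordinates). Camera axes: x right, y down, z forward; pixel columns grow to the right and rows downward; lengths in m; the calibration is good to about 2 mm. A picture is of the moment at which its call begins: read the wrist's pose just before it. camera_params takes no time and is no camera call; for the wrist camera it gives the pose at the moment of the call.
A pose or a line that the arm cannot do raises bot.IKError and nothing moves.
- bot.sign_off(): hands the job in; it is judged then, once.
The state is a dict: "clock": time; "joints": joint angles; "dq": joint speeds; "joint_torque": joint torques, N m; "position": TCP position; "ee_rot": TCP orientation; "ft_force": force on the tool from outside, world axes, zero at the start; "moment": the same for the moment, N m; "finger_gap": finger opening in m; "finger_force": force on a finger pad.
Only numpy, scipy, OpenCV 4.12 (cv2) and the standard library are available. Lean on these libraries where they do the work, as an engineer would, in place of code of your own. Each camera call takes 0.05 s, during which the arm holds its last target. There are 200 camera calls.

## Working session

There is one attempt and no reset: what is moved stays moved. The work goes in short steps, each a Python script; the robot and the scene stay as the last script left them, time stands still between calls to the robot, and variables do not carry over. Pictures are saved under pics/ and viewed, at most 10 in all, crops included, and the job is handed in when it is done.

```bash
mkdir -p pics; python3 - <<'E'
from station import bot
import cv2,numpy as np
for n in ("top","side"):
    p=bot.camera_params(n); im,d=bot.get_image(n)
    cv2.imwrite(f"pics/{n}0.png",im[:,:,::-1]); np.savez(f"{n}0.npz",im=im,d=d,**p)
    c=np.linalg.inv(p["world_to_cam"]); print(n,p["K"].tolist(),c.round(3).tolist(),(d>0).mean())
E
```

```text
top [[569.9574197134941, 0.0, 314.9399572151117], [0.0, 569.9574197134941, 234.48819171176956], [0.0, 0.0, 1.0]] [[0.03, -0.99, 0.135, 0.42], [-1.0, -0.03, -0.003, 0.05], [0.007, -0.135, -0.991, 1.012], [0.0, 0.0, 0.0, 1.0]] 0.9959342447916667
side [[493.28442890368774, 0.0, 315.87479454355724], [0.0, 493.28442890368774, 245.7314527731166], [0.0, 0.0, 1.0]] [[-0.727, -0.432, 0.534, 0.147], [-0.686, 0.433, -0.584, 0.51], [0.021, -0.791, -0.611, 0.544], [0.0, 0.0, 0.0, 1.0]] 0.9959244791666667
```

View pics/top0.png

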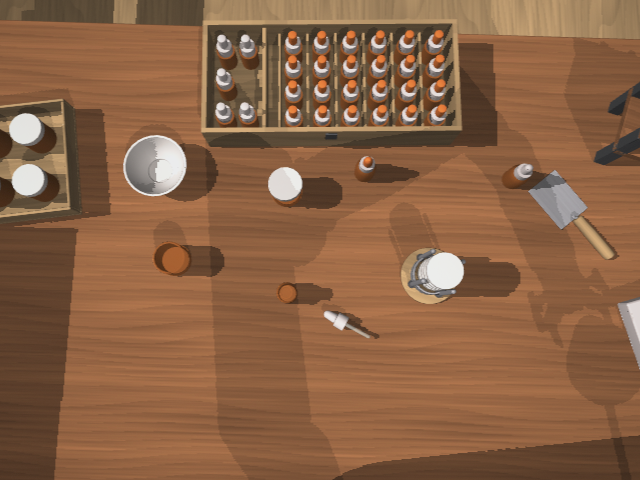

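View pics/side0.png

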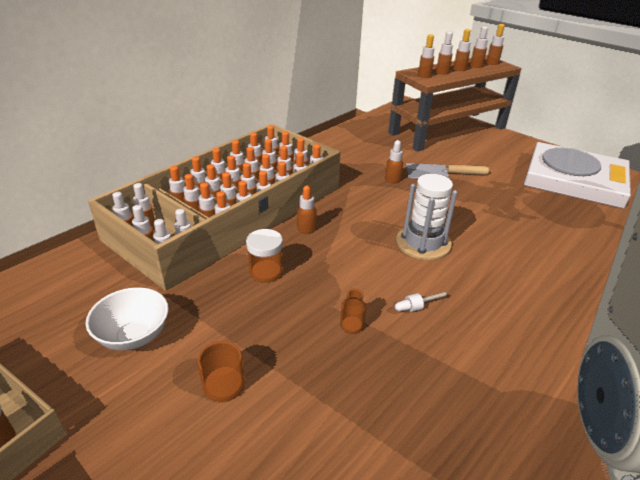

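The top view shows the holder with its lid at about (443,271), the open wide jar at (172,259), the lidded jar at (285,187) and the narrow bottle at (287,293). The side view shows the holder at (432,210) and the open jar at (222,370).

```bash
cat > h.py <<'E'
import numpy as np,cv2
def cloud(d,K,W):
    v,u=np.mgrid[:d.shape[0],:d.shape[1]]
    P=np.stack([(u-K[0,2])*d/K[0,0],(v-K[1,2])*d/K[1,1],d],-1)
    C=np.linalg.inv(W); return P@C[:3,:3].T+C[:3,3]
def plane(uv,K,W,z):
    C=np.linalg.inv(W); r=np.c_[(np.atleast_2d(uv)-K[:2,2])/[K[0,0],K[1,1]],np.ones(len(np.atleast_2d(uv)))]@C[:3,:3].T
    return (C[:3,3]+r*((z-C[2,3])/r[:,2:]))[:,:2]
def fitc(p):
    x=np.linalg.lstsq(np.c_[2*p,np.ones(len(p))],(p**2).sum(1),rcond=None)[0]
    return x[:2],np.sqrt(x[2]+x[0]**2+x[1]**2)
def circ(m,K,W,z):
    c=max(cv2.findContours(m.astype(np.uint8),0,1)[0],key=cv2.contourArea)
    (u,v),r=cv2.minEnclosingCircle(c)
    p=plane(c[:,0].astype(float),K,W,z); return (u,v),fitc(p)
E
python3 - <<'E'
from h import *
rg={"top":((405,235,480,310),(145,230,205,285)),"side":((390,165,470,260),(190,335,255,405))}
for n in rg:
    f=np.load(n+"0.npz"); im,d,K,W=f["im"],f["d"],f["K"],f["world_to_cam"]
    P=cloud(d,K,W)
    for k,(a,b,c,e) in zip(("lid","jar"),rg[n]):
        R=np.zeros(d.shape,bool); R[b:e,a:c]=1
        z=P[...,2]; zt=.130 if k=="lid" else .056
        m=R&(abs(z-zt)<.008)
        q=P[m]; print(n,k,m.sum(),"cloud mid",(q.min(0)+q.max(0))/2,"z med",np.median(q[:,2]),"max",q[:,2].max(),"circ",circ(m,K,W,zt))
        if k=="lid":
            m=R&(abs(z-.008)<.009)&(im[...,0]>im[...,2]*1.25)&(im.sum(2)>330)
    
E
```

```text
top lid 1088 cloud mid [ 0.49091178 -0.15574645  0.12770791] z med 0.12859663830154072 max 0.1332183281686269 circ ((443.8333435058594, 270.6666564941406), (array([ 0.49027817, -0.15497386]), np.float64(0.02820150177022326)))
top jar 248 cloud mid [0.50461973 0.29266779 0.05332332] z med 0.054028393623198556 max 0.05862749981937743 circ ((168.36842346191406, 257.631591796875), (array([0.50407055, 0.29186218]), np.float64(0.02682495776036116)))
side lid 569 cloud mid [ 0.48953441 -0.15545649  0.12650618] z med 0.12819314436386148 max 0.1309767454427876 circ ((434.0, 183.5), (array([ 0.4861512 , -0.14834428]), np.float64(0.03074415440526185)))
side jar 537 cloud mid [0.50339087 0.29325895 0.0525451 ] z med 0.053440736603133365 max 0.05708660380194974 circ ((219.05319213867188, 358.9822692871094), (array([0.5007929 , 0.29497553]), np.float64(0.02798987791900492)))
```

```bash
cat >> h.py <<'E'
def Rd(a): # tool down, closing line y at world angle a
    y=np.array([np.cos(a),np.sin(a),0]); z=np.array([0,0,-1.]); return np.c_[np.cross(y,z),y,z]
E
python3 - <<'E'
from h import *
from station import bot
s=bot.get_state(); y=s["ee_rot"][:,1]; print("start yaw",np.degrees(np.arctan2(y[1],y[0])),s["finger_gap"],s["clock"])
for a in range(-180,180,30):
    q=[bot.solve_ik(p,Rd(np.radians(a))) for p in ([.49,-.155,.27],[.504,.292,.2])]; print(a,[None if x is None else round(float(x[5]),2) for x in q])
a=np.arctan2(y[1],y[0])
bot.goto([.45,-.155,.29],Rd(a)); 
p=bot.camera_params("wrist"); im,d=bot.get_image("wrist")
cv2.imwrite("pics/w1.png",im[:,:,::-1]); np.savez("w1.npz",im=im,d=d,**p)
print(np.linalg.inv(p["world_to_cam"]).round(3).tolist(),bot.get_state()["clock"])
E
```

```text
start yaw 111.47124653709889 0.08518355347276901 0.1
-180 [0.0, -0.79]
-150 [0.52, -0.27]
-120 [1.05, 0.25]
-90 [1.57, 0.78]
-60 [2.1, 1.3]
-30 [2.62, 1.82]
0 [None, 2.35]
30 [-2.62, 2.87]
60 [-2.09, -2.89]
90 [-1.57, -2.36]
120 [-1.05, -1.84]
150 [-0.52, -1.32]
[[-0.365, 0.9, 0.24, 0.389], [0.931, 0.353, 0.094, -0.18], [-0.0, 0.258, -0.966, 0.432], [0.0, 0.0, 0.0, 1.0]] 1.7667
```

View pics/w1.png

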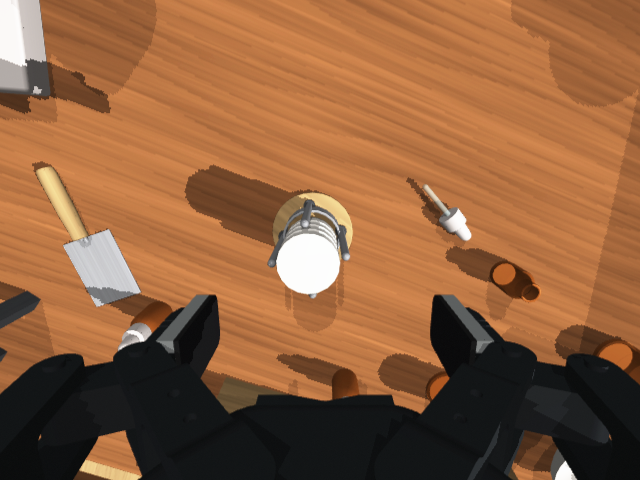

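The wrist view shows the white lid at (308,262) and post tops near (271,263), (309,205), (347,257) and (312,296), so the posts lie roughly along the image axes.

```bash
python3 - <<'E'
from h import *
f=np.load("w1.npz"); im,d,K,W=f["im"],f["d"],f["K"],f["world_to_cam"]; P=cloud(d,K,W)
R=np.zeros(d.shape,bool); R[190:310,255:365]=1
m=R&(im.min(2)>200)&(P[...,2]>.124); print("lid",m.sum(),np.median(P[m][:,2]),circ(m,K,W,.130)); 
c=circ(m,K,W,.130)[1][0]
p=plane([[271,263],[309,205],[347,257],[312,296]],K,W,.120); print("hand",p.round(4),np.degrees(np.arctan2(*(p-c).T[::-1])))
r=np.hypot(*np.moveaxis(P[...,:2]-c,-1,0))
m=R&(abs(P[...,2]-.119)<.006)&(r>.0305)&(r<.042)
n,l,s,ce=cv2.connectedComponentsWithStats(m.astype(np.uint8))
for i in range(1,n):
    if s[i,4]>=4:
        q=P[l==i].mean(0); print(s[i,4],ce[i].round(0),q.round(4),np.degrees(np.arctan2(*(q[:2]-c)[::-1])).round(1),np.hypot(*(q[:2]-c)).round(4))
v=slice(190,310); cv2.imwrite("pics/w1c.png",cv2.resize(im[190:310,250:370,::-1],(600,600),interpolation=cv2.INTER_NEAREST))
E
```

```text
lid 2973 0.12979779699614807 ((307.5865173339844, 262.9696044921875), (array([ 0.48836315, -0.15706278]), np.float64(0.0280031169240077)))
hand [[ 0.5035 -0.1884]
 [ 0.4398 -0.1748]
 [ 0.4723 -0.1248]
 [ 0.5206 -0.1411]] [ -64.18316077 -159.98743745  116.46726032   26.41156931]
62 [304. 223.] [ 0.457  -0.1733  0.1182] -152.7 0.0353
63 [345. 255.] [ 0.4719 -0.1268  0.1178] 118.6 0.0344
62 [271. 262.] [ 0.5035 -0.1884  0.1178] -64.3 0.0348
36 [312. 295.] [ 0.5199 -0.1413  0.1187] 26.6 0.0353
```

View pics/w1c.png

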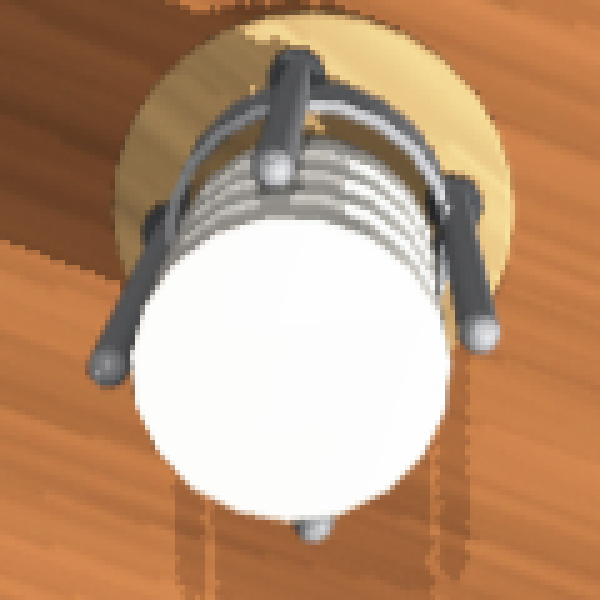

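The four post tops sit at crop (275,168), (108,367), (481,333) and (313,527), which puts the posts at about 27° mod 90 and the gaps at −18/72/162°. Next I'll measure how far the fingertips retract at the grasp opening, and look at the jar from the wrist.

```bash
python3 - <<'E'
from h import *
from station import bot
def tips(tag):
    s=bot.get_state(); p=bot.camera_params("wrist"); im,d=bot.get_image("wrist")
    P=cloud(d,p["K"],p["world_to_cam"]); T=(P-s["position"])@s["ee_rot"]
    m=(d>0)&(d<.25)&(T[...,2]>-.06)&(T[...,2]<.02)&(abs(T[...,1])<.07)&(abs(T[...,0])<.03); q=T[m]
    print(tag,s["finger_gap"],"n",m.sum(),"z99/max",np.percentile(q[:,2],[95,99,100]).round(4),"y>0",np.percentile(q[q[:,1]>0][:,1],[1,99]).round(4),"y<0",np.percentile(q[q[:,1]<0][:,1],[1,99]).round(4), "x",np.percentile(q[:,0],[1,99]).round(4))
    return im
tips("open"); bot.command_gripper(.062); im=tips("62")
cv2.imwrite("pics/w2.png",im[:,:,::-1])
bot.command_gripper(.0);tips("0"); bot.command_gripper(.074); tips("74"); print(bot.get_state()["clock"])
E
```

```text
open 0.08504588736843678 n 8770 z99/max [-0.0181 -0.0143 -0.012 ] y>0 [0.042 0.066] y<0 [-0.0661 -0.0425] x [-0.0097  0.0141]
62 0.06194775505422273 n 13692 z99/max [-0.0146 -0.0085 -0.0042] y>0 [0.0302 0.0613] y<0 [-0.0619 -0.0308] x [-0.01    0.0142]
0 -0.0004176227930210029 n 13394 z99/max [-0.0161 -0.0078 -0.0037] y>0 [0.0002 0.0376] y<0 [-0.038  -0.0001] x [-0.0079  0.0142]
74 0.07375608083108963 n 10053 z99/max [-0.0153 -0.0106 -0.0077] y>0 [0.036  0.0645] y<0 [-0.0653 -0.0367] x [-0.0098  0.0141]
3.6417
```

```bash
python3 - <<'E'
from h import *
from station import bot
R=Rd(np.radians(162)); x,y=.489,-.1562
bot.goto([x,y,.19],R)
print("stop",bot.move_linear([x,y,.1095],speed=.08,f_stop=6))
bot.command_gripper(.05,f_grip=40)
s=bot.get_state(); print(s["finger_gap"],s["finger_force"],s["ft_force"],s["position"])
bot.move_linear([x,y,.175],speed=.06)
bot.hold(.3)
s=bot.get_state(); print(s["finger_gap"],s["ft_force"],s["clock"])
p=bot.camera_params("side"); im,d=bot.get_image("side"); cv2.imwrite("pics/s2.png",cv2.resize(im[100:280,330:530,::-1],(667,600)))
P=cloud(d,p["K"],p["world_to_cam"]); q=P[(np.hypot(P[...,0]-x,P[...,1]-y)<.022)&(im.min(2)>150)]
print(np.histogram(q[:,2],bins=np.arange(.04,.22,.01)))
E
```

```text
stop False
0.05628486099912152 42.502059414982796 [ 0.52464643 -0.29703688  0.51690731] [ 0.4892946  -0.15621578  0.10981903]
0.05594784877853124 [-0.50874206 -0.23167589 -0.16744917] 7.4917
(array([  0,   0,   3,   0,   9,   0,   5,   0, 259,   7,   0,   0,   0,
         0,   0, 215,   0]), array([0.04, 0.05, 0.06, 0.07, 0.08, 0.09, 0.1 , 0.11, 0.12, 0.13, 0.14,
       0.15, 0.16, 0.17, 0.18, 0.19, 0.2 , 0.21]))
```

View pics/s2.png

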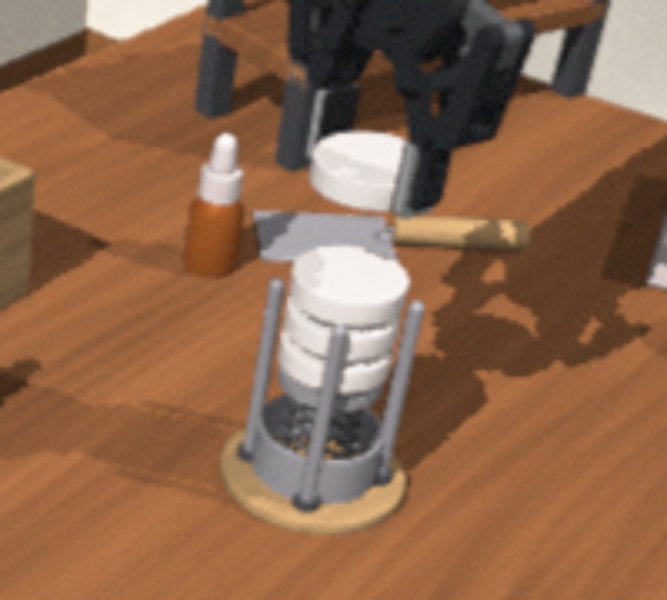

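The lid is held level in the fingers, clear of the holder, and the next lid has risen between the posts. I'll carry it to the jar and look at lid and jar in one wrist picture.

```bash
python3 - <<'E'
from h import *
from station import bot
R=Rd(np.radians(162)); J=np.array([.504,.292])
bot.move_linear([.489,-.1562,.22],speed=.12)
bot.goto([*(J+.06*R[:2,0]),.22],R); bot.hold(.2)
s=bot.get_state(); p=bot.camera_params("wrist"); im,d=bot.get_image("wrist")
np.savez("w3.npz",im=im,d=d,pos=s["position"],rot=s["ee_rot"],**p); cv2.imwrite("pics/w3.png",im[:,:,::-1])
K,W=p["K"],p["world_to_cam"]; P=cloud(d,K,W); z0=s["position"][2]; print(s["position"],s["finger_gap"],s["clock"])
T=(P-s["position"])@s["ee_rot"]
m=(im.min(2)>110)&(abs(P[...,2]-(z0+.020))<.012)&(np.hypot(T[...,0],T[...,1])<.034)
c=circ(m,K,W,z0+.0202); print("lid",m.sum(),c,"tool",(np.r_[c[1][0],z0]-s["position"])@s["ee_rot"])
m=(abs(P[...,2]-.054)<.006)&(np.hypot(P[...,0]-J[0],P[...,1]-J[1])<.045)
print("jar",m.sum(),circ(m,K,W,.056), P[m].mean(0))
E
```

```text
[0.48579129 0.234066   0.22007574] 0.055984102771045645 9.7167
lid 15432 ((324.47271728515625, 316.6181945800781), (array([0.48512565, 0.23244063]), np.float64(0.027865657271603558))) tool [ 1.75170299e-03  1.28311114e-04 -3.79949252e-08]Traceback (most recent call last):
  File "<stdin>", line 13, in <module>
  File "h.py", line 13, in circ
    c=max(cv2.findContours(m.astype(np.uint8),0,1)[0],key=cv2.contourArea)
ValueError: max() iterable argument is empty
```

View pics/w3.png

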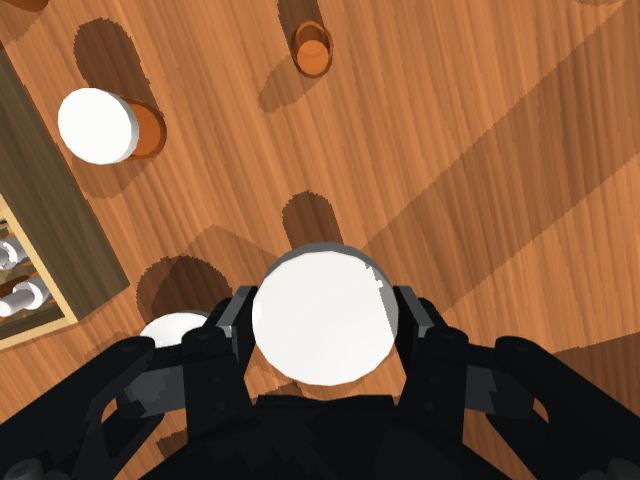

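The image's up direction points back towards the camera side, so the held lid at (324,317) hides the jar. I'll shift to the other side.

```bash
python3 - <<'E'
from h import *
from station import bot
R=Rd(np.radians(162)); J=np.array([.504,.292])
bot.move_linear([*(J-.05*R[:2,0]),.22],speed=.15); bot.hold(.2)
s=bot.get_state(); p=bot.camera_params("wrist"); im,d=bot.get_image("wrist")
np.savez("w4.npz",im=im,d=d,pos=s["position"],rot=s["ee_rot"],**p); cv2.imwrite("pics/w4.png",im[:,:,::-1])
K,W=p["K"],p["world_to_cam"]; P=cloud(d,K,W); z0=s["position"][2]; print(s["position"],s["finger_gap"],s["clock"])
T=(P-s["position"])@s["ee_rot"]
m=(im.min(2)>110)&(abs(P[...,2]-(z0+.020))<.012)&(np.hypot(T[...,0],T[...,1])<.034)
c=circ(m,K,W,z0+.0202); print("lid",m.sum(),c,"tool",(np.r_[c[1][0],z0]-s["position"])@s["ee_rot"])
m=(abs(P[...,2]-.054)<.006)&(np.hypot(P[...,0]-J[0],P[...,1]-J[1])<.045)
print("jar",m.sum(), m.sum() and circ(m,K,W,.056), P[m].mean(0),P[m].min(0),P[m].max(0))
E
```

```text
[0.51942148 0.33892892 0.2204937 ] 0.056216859104873375 10.85
lid 15418 ((324.47271728515625, 316.6181945800781), (array([0.51874858, 0.33729523]), np.float64(0.027873969246597432))) tool [ 1.76175553e-03  1.34067771e-04 -9.31071485e-07]
jar 861 ((324.7718505859375, 166.04672241210938), (array([0.50342543, 0.29177119]), np.float64(0.02672170250103488))) [0.50361911 0.29198096 0.05529021] [0.47612117 0.2647886  0.04802854] [0.53070996 0.31888385 0.05797232]
```

View pics/w4.png

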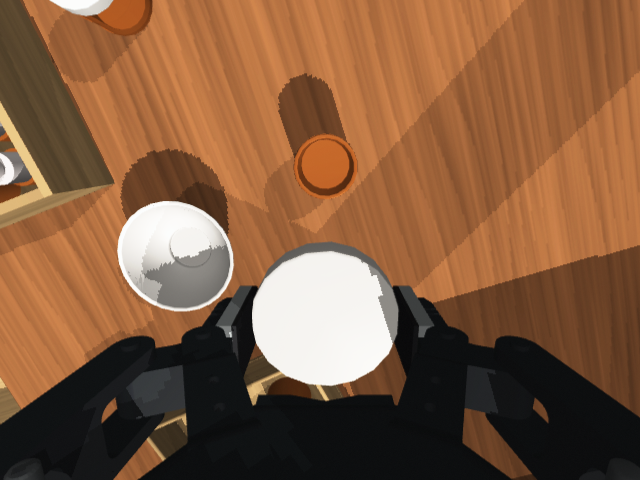

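The jar rim is at (325,166), clear in view and about 0.1 m from the bowl, and the held lid is at (324,317). Next I set it down.

```bash
python3 - <<'E'
from h import *
from station import bot
x,y=.5041,.2934
bot.move_linear([x,y,.12],speed=.12)
bot.move_linear([x,y,.062],speed=.06); bot.hold(.2)
print("stop",bot.move_linear([x,y,.0485],speed=.015,f_stop=2.0))
s=bot.get_state(); print(s["position"],s["ft_force"],s["clock"])
if s["position"][2]<.0525:
    bot.command_gripper(.066); bot.hold(.2)
    s=bot.get_state(); print(s["finger_gap"],s["ft_force"],s["finger_force"])
    bot.command_gripper(.08)
    bot.move_linear([x,y,.15],speed=.08); bot.hold(.2)
    p=bot.camera_params("side"); im,d=bot.get_image("side"); cv2.imwrite("pics/s3.png",im[:,:,::-1])
    p=bot.camera_params("top"); im,d=bot.get_image("top"); K,W=p["K"],p["world_to_cam"]; P=cloud(d,K,W)
    m=(im.min(2)>150)&(np.hypot(P[...,0]-.504,P[...,1]-.292)<.04)&(P[...,2]>.05)
    q=P[m]; print("lid",m.sum(),np.median(q[:,2]),circ(m,K,W,.07),"slope",np.linalg.lstsq(np.c_[q[:,:2]-q[:,:2].mean(0),np.ones(len(q))],q[:,2],rcond=None)[0])
    print(bot.get_state()["clock"])
E
```

```text
stop True
[0.50405994 0.29330904 0.05068861] [-0.30101395  0.24758858  4.4598193 ] 14.0083
0.06606526128453355 [-0.61043238  0.49472341 -0.01244839] 0.0
lid 1099 0.06886817884892926 ((166.13636779785156, 256.68182373046875), (array([0.5039332 , 0.29180647]), np.float64(0.027860219789095496))) slope [-3.62504301 -5.62822618  0.14420276]
16.4583
```

View pics/s3.png

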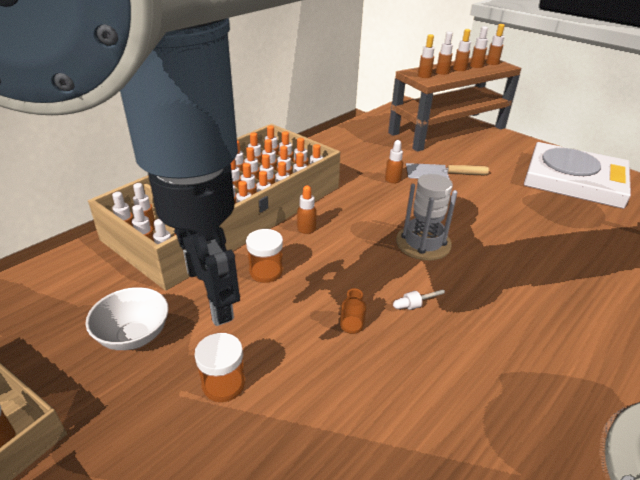

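The lid sits flat on the jar at (221,360), with its top at about 0.069–0.070 m and centred. The gripper is clear of it, and the holder at (428,215) still has its lids. (The slope figure is spoiled by points on the gripper.)

```bash
python3 -c "
from station import bot
print(bot.sign_off())"
```

```text
the job is handed in; nothing more can be done
None
```

The top lid now sits flat and centred on the open wide jar, the next lid has risen in the holder, and I handed the job in at about 16.5 s; no verdict came back.

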